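# Close the split wax mould on its dowels and hold it pressed

### The job

Take the rectangular mould half with the two dowel holes out of the sloping rack by its handle, stand it upright and lower it, either way round, onto the two dowels of the lower half on the mould stand. Press it down against the sprung ejector until the two faces meet without a gap, and finish there, still holding it pressed shut for the wax shot: do not let go. Leave the other mould halves in the rack and everything else on the bench where they are.

Things in the scene. Friction and masses are not known exactly. Their poses are not given: they have to be found in the camera images.
- upper_half: the loose upper mould half: rectangular aluminium block 60 (own x) x 84 (y) x 22 mm (z), 0.22-0.42 kg, two vertical 12 mm through holes on its y axis 28 mm either side of the middle. Origin: centre of its flat underside. It starts lying tipped 25 degrees in one of the rack's three lanes, handle leaning towards the robot, own x pointing up the slope. Both ways round on the dowels are equal
- handle (a point): middle of the upper half's handle, 43 mm above its underside on its z axis: a black square post, 24 x 24 mm, sides along own x and y, 42 mm tall (z = 22 to 64 mm), in the middle of the upper face. Axes as the upper half's
- round_half: half of another mould in another lane of the rack, tipped alike: aluminium disc 60 mm across, 22 mm thick, no holes. Same handle; origin: centre of its underside, z along the handle. Bystander
- narrow_half: half of another mould in the remaining lane, tipped alike: aluminium block 60 x 46 x 22 mm, no holes. Same handle; origin: centre of its underside, z along the handle. Bystander
- rack: fixed wooden rack, 304 mm wide (own y), about 75 mm deep, 60 mm high at the back; its floor slopes up away from the robot (own x) by 25 degrees. Three lanes 100 mm apart in y, parted by ribs 10 mm high, with a lip 12 mm high along the low edge nearest the robot. Origin: centre of its underside, on the bench
- stand: fixed mould stand: steel plate 130 x 130 x 12 mm, the lower mould half bolted on its middle, an aluminium block 60 (own x) x 84 (y) x 22 mm. Two upright steel dowels, 10 mm thick, 18 mm tall, the last 6 mm tapering to 4 mm, stand on its upper face on the y axis 28 mm either side of the middle. Origin: centre of the underside, on the bench
- lower_face (a point): centre of the upper (mating) face of the lower mould half, 34 mm above the bench, axes as the stand's. Closed, the upper half's origin lies on this point with its y axis along this y axis (either way round)
- ejector (a joint): travel in m of the sprung brass ejector pad, 26 mm across, in the middle of the lower half: 0 = 8 mm proud of the lower face, 0.008 = flush. It pushes up with 5 N at 0 and 12 N when flush, so the upper half alone is held 8 mm open on the dowels and springs open again when let go
- jar: closed glass jar, 64 mm across, 75 mm tall, standing; origin: centre of its underside. Bystander
- tin: plain steel can, 56 mm across, 60 mm tall, standing; origin: centre of its underside. Bystander
- brush: bench brush, 150 mm long, lying; origin: under its middle, x along its length. Bystander
- screwdriver: screwdriver, 150 mm long, lying; origin: under its middle, x along its length. Bystander
- hammer: hammer, 220 mm long, lying; origin: under its middle, x along its length. Bystander
Things that resemble listed ones, but are neither listed nor needed, are in the scene too. What is shaped like the upper_half but green, pink or turquoise is not meant.

How it is judged:
By the outcome, as a careful person would: the job done as asked, in the order asked, and still so for the second after the job is handed in, while the arm keeps its last pose, push and grip.
It also fails if it takes over 48 s, if anything falls off the work surface, if the arm or the gripper's body presses on something with over 40 N, if the wrist force passes 120 N, or if a joint passes its speed limit or range.

### The arm

A 6-joint arm with a two-finger parallel gripper is mounted at the origin on the work surface. World frame = base frame: x ahead of the robot, y to its left, z up, the work surface at z = 0. Lengths are in m, angles in degrees, forces in N, time in s.
With the tool pointing down it reaches from about 0.375 to 0.975 m from the base axis. Payload 3.8 kg.
Tool frame: the origin (TCP) lies on the centre line of the jaws, within the pads' length; the fingertips stand 11 mm ahead of it and the grasp point (between the pads) lies 8 mm behind it; z points along the fingers, y is the direction in which the jaws open and shut (so a half turn about z gives the same grasp; the last joint's range is limited). The gripper opens to 88 mm and grips with 3 to 60 N. Pads are 18 mm wide; open, the fingers measure 123 mm over their backs; the gripper's body (75 mm by 187 mm) begins 45 mm behind the grasp point.
Start: joints at [-67.489, 15.12, 91.902, -0, 72.978, -2.114], TCP at [0.281, -0.614, 0.25] pointing down, gripper open.
Joint ranges: [-150.88, 150.88], [-54.13, 125.18], [17.81, 147.31], [-75.09, 255.09], [0, 152.58], [-146.25, 146.25]. Speed limits (degrees/s): [147.25, 147.25, 180, 180, 180, 180].

### API

Orientations are given as a 3x3 rotation matrix whose columns are the frame's x, y, z axes.
In Python, from bench import env gives the robot as it stands. The module is installed in compiled form; this text tells all that it offers.
- The arm moves only by the tool servo_tool, never from a script. Its argument "deltas" is text: rows parted by semicolons, each of 7 numbers parted by spaces: the shift along the tool's x, y, z in units of 0.3 m (1.0 is 0.3 m), then the turn, a rotation vector about the tool's x, y, z in units of 180 degrees (1.0 is 180 degrees), then the opening, from -1 (shut) to 1 (fully open). In form: tx ty tz ax ay az jaw; .... A call has 1 to 8 rows; each row is the pose to reach, as a shift and turn from the pose measured when the call began, along the tool's axes at that moment, turning the shorter way round; what a row does not reach only later rows make up. A row lasts 1/8 s, in which the tool goes at most 62.5 mm and 10.7 degrees, less where a joint would pass 70% of its speed; a pose out of reach is approached as far as the arm can. A call with a number of a shift or a turn outside -1 to 1 is refused whole. A call with a gripper value outside its range is refused whole. The fingers move at their own pace and stop on an object; "squeeze" is the grip in N (left out, the last holds). Time passes only in rows, so rows that repeat a pose let the fingers close. It gives the time, the measured TCP pose, the force and the opening at its end, in the units of the state.
- env.get_obs(): the state, without advancing time (a new reading comes with each control period).
- env.camera(name): name is "scene" or "top" or "wrist"; returns a dict with "img" (480x640x3 uint8, red, green, blue), "range_z" (480x640 float32, m along the optical axis (not along the pixel's ray), 0 where there is no reading), "K" (3x3 intrinsics, pixels), "rvec" (rotation vector, rad) and "tvec" (3), from world to camera coordinates, as OpenCV has them; the wrist camera has in their place "tool_from_camera" (4x4, takes a point from camera to tool coordinates, whose origin is the TCP and whose axes are the flange's). Camera axes: x right, y down, z forward; pixel columns grow to the right and rows downward; lengths in m; the calibration is good to about 2 mm. A picture is of the moment at which its call begins: read the wrist's pose just before it.
- env.sign_off(): hands the job in, once; it reports no verdict.
Trained networks look in the newest picture that a camera, given by its name, has taken for a name from the list of things; names that differ only in an ending like _2 or _b are one class to them, and where a whole thing is asked for, a point or a joint stands for the part that bears it (a point fixed in the world has none). Each returns a list of dicts, best first, with "p" (0 to 1); they miss things now and then, are a little off and sometimes report something else, mostly with a low value. They report only what shows in the picture. A call takes as long as a camera call. They do not tell look-alikes from the thing itself.
- env.spot_in(camera, label): "xy" ([column, row] in pixels, amid what is visible of it).
- env.trace(camera, label): "mask" (480x640 bool, what is visible of it) and "xy" ([column, row] in pixels, amid what is visible of it).
- env.pinpoint(camera, label): "xy" ([column, row] in pixels: a listed point, or the origin of a listed thing).
The state is a dict: "time_s": time; "joints": joint angles; "joint_vel": joint speeds; "tau": joint torques, N m; "position": TCP position; "ee_rot": TCP orientation; "contact_force": force on the tool from outside, world axes, zero at the start; "ft_torque": the same for the moment, N m; "opening": finger opening in m.
Only numpy, scipy, OpenCV 4.12 (cv2) and the standard library are available. Lean on these libraries where they do the work, as an engineer would, in place of code of your own. Each camera call takes 0.05 s, during which the arm holds its last target.

## Working session

There is one attempt and no reset: what is moved stays moved. The work goes in short steps, Python scripts to look and compute and a tool call to move; the robot and the scene stay as the last step left them, time stands still between calls to the robot, and variables do not carry over. Pictures are saved under pics/ and viewed, and the job is handed in when it is done.

Besides the shell and the picture viewer there is one more tool, called after "Call:" as name(argument=value, ...) on one line, values as JSON. servo_tool: Moves the arm, as the interface text tells. Shifts and turns lie within -1 to 1; 1 stands for 0.3 m of shift or 180 degrees of turn. Its arguments: {"type":"object","properties":{"deltas":{"type":"string"},"squeeze":{"type":"number"}},"required":["deltas"]}

```bash
mkdir -p pics; python3 - <<'E'
from bench import env
import cv2,numpy as np
o=env.get_obs();print(o)
for n in ['scene','top']:
    c=env.camera(n);cv2.imwrite(f'pics/{n}1.png',c['img'][:,:,::-1]);np.savez(f'{n}1.npz',**{k:v for k,v in c.items()})
    for l in ['upper_half','handle','round_half','narrow_half','rack','stand','lower_face','jar','tin','hammer']:
        print(n,l,[(np.round(d['xy'],1).tolist(),round(float(d['p']),2)) for d in env.pinpoint(n,l)])
E
```

```text
{'time_s': 0.0, 'joints': array([-6.74883330e+01,  1.51675220e+01,  9.19802669e+01,  1.69975448e-04,
        7.29765559e+01, -2.11475037e+00]), 'joint_vel': array([ 0.05429646, -0.14746133,  0.016618  , -0.03827114, -0.08814486,
       -0.00099808]), 'tau': array([-1.36224318e-05, -5.02115500e+01, -3.56878996e+01,  7.29508465e-02,
        2.93871167e-02, -2.03570808e-04]), 'position': array([ 0.28100701, -0.6129831 ,  0.24841652]), 'ee_rot': array([[ 9.09044476e-01,  4.16698278e-01, -8.28296669e-04],
       [ 4.16699093e-01, -9.09042266e-01,  2.00594279e-03],
       [ 8.29162258e-05, -2.16864168e-03, -9.99997645e-01]]), 'contact_force': array([ 0.26119786, -0.29199327, -0.49468706]), 'ft_torque': array([-0.0184805 , -0.00737435, -0.0123987 ]), 'opening': 0.08787188345474009}
scene upper_half [([337.4, 187.0], 0.98), ([456.3, 367.8], 0.84), ([451.0, 205.9], 0.72), ([381.7, 272.5], 0.68), ([377.8, 197.8], 0.62)]
scene handle [([391.8, 258.0], 0.88), ([319.4, 181.9], 0.84), ([393.1, 206.1], 0.76), ([463.2, 390.4], 0.73), ([464.4, 202.9], 0.65)]
scene round_half []
scene narrow_half [([4
[... 268 characters left out ...]
([283.2, 356.0], 0.86), ([208.6, 293.9], 0.54)]
top upper_half [([180.9, 185.4], 0.89), ([301.7, 337.4], 0.76), ([268.8, 248.4], 0.71), ([222.7, 356.6], 0.68), ([358.3, 348.1], 0.57)]
top handle [([176.1, 165.4], 0.74), ([376.3, 339.4], 0.74), ([264.7, 256.7], 0.71), ([282.4, 338.9], 0.69), ([206.3, 369.6], 0.62)]
top round_half [([221.5, 243.4], 0.96)]
top narrow_half [([179.5, 241.0], 0.69), ([228.7, 246.9], 0.3)]
top rack [([228.7, 248.7], 0.68), ([231.6, 296.9], 0.41)]
top stand [([394.9, 227.0], 0.76)]
top lower_face [([399.2, 223.7], 0.8)]
top jar [([250.6, 197.2], 0.96), ([180.9, 241.9], 0.37)]
top tin [([428.1, 182.5], 0.6)]
top hammer [([336.2, 148.9], 0.87), ([219.1, 243.3], 0.29)]
```

View pics/scene1.png

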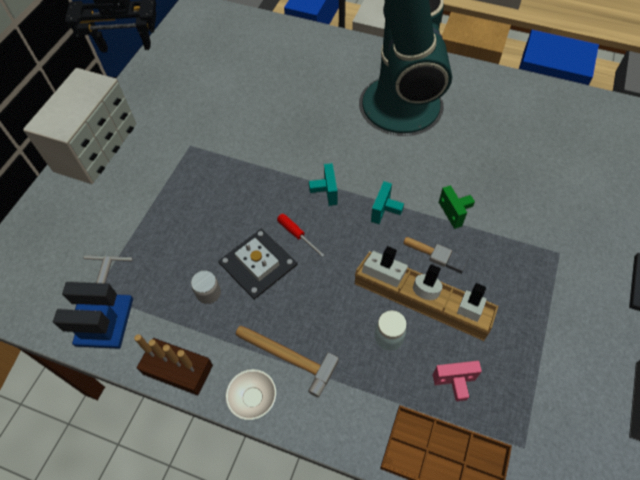

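View pics/top1.png

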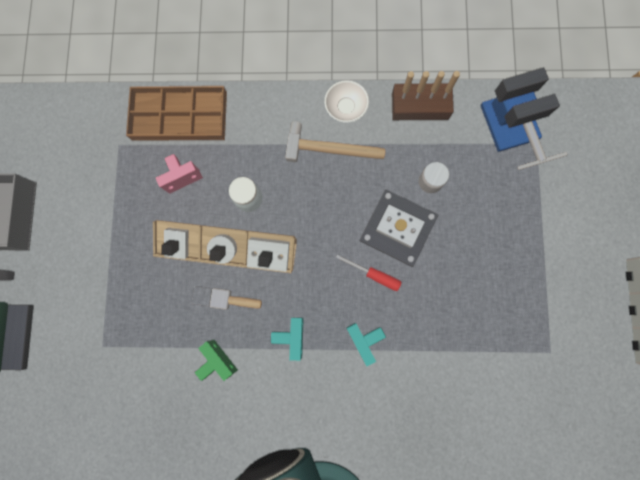

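The rack (top image 225,247) holds the narrow, round and two-hole blocks. The two-hole block is in the lane at (267,255), and the stand is at (400,226), rotated. Next I'll measure both from depth.

```bash
cat > h.py <<'E'
import numpy as np,cv2
def load(n):
    c=dict(np.load(n)); return c
def cloud(c,T=None):
    K=c['K'];z=c['range_z'];v,u=np.mgrid[:480,:640]
    P=np.stack([(u-K[0,2])/K[0,0]*z,(v-K[1,2])/K[1,1]*z,z],-1)
    if T is None:
        R=cv2.Rodrigues(c['rvec'])[0]
        P=(P-c['tvec'].reshape(3))@R
    else: P=P@T[:3,:3].T+T[:3,3]
    P[z<=0]=np.nan
    return P
def proj(c,X):
    return cv2.projectPoints(np.array(X,float).reshape(-1,3),c['rvec'],c['tvec'],c['K'],None)[0].reshape(-1,2)
E
python3 - <<'E'
from h import *
for n,pts in [('top',[(267,255),(265,257),(255,255),(280,257),(400,226),(383,224),(418,232),(300,300),(243,190),(435,172),(155,222),(295,236),(295,271),(155,257)]),('scene',[(388,255),(375,268),(256,256),(430,275)])]:
    c=load(n+'1.npz');P=cloud(c);print(n,c['K'][0],c['tvec'],(-cv2.Rodrigues(c['rvec'])[0].T@c['tvec'].reshape(3)))
    for u,v in pts: print((u,v),np.round(P[v,u],4))
for n in ['top','scene']:
    c=load(n+'1.npz')
    im=c['img'][:,:,::-1]
    a,b=((235,225,70,55),(355,185,90,80)) if n=='top' else ((350,235,150,100),(210,220,100,85))
    for i,(x,y,w,h) in enumerate((a,b)):
        cv2.imwrite(f'pics/{n}_crop{i}.png',cv2.resize(im[y:y+h,x:x+w],None,fx=5,fy=5,interpolation=cv2.INTER_CUBIC))
E
```

```text
top [442.80944633   0.         318.65482468] [0.00508396 0.55613461 0.89948221] [ 0.41733409 -0.02454528  0.97139569]
(267, 255) [0.5215 0.112  0.0894]
(265, 257) [0.5167 0.1149 0.0959]
(255, 255) [0.5266 0.1445 0.0446]
(280, 257) [0.5233 0.0918 0.0397]
(400, 226) [ 0.5912 -0.1624  0.0412]
(383, 224) [ 0.5959 -0.1269  0.038 ]
(418, 232) [ 0.5793 -0.201   0.0361]
(300, 300) [0.4338 0.0505 0.0028]
(243, 190) [0.6594 0.1683 0.0775]
(435, 172) [ 0.7039 -0.2348  0.0603]
(155, 222) [0.5949 0.3602 0.0542]
(295, 236) [ 0.5754  0.0646 -0.0021]
(295, 271) [0.4968 0.0627 0.0024]
(155, 257) [5.257e-01 3.775e-01 3.000e-04]
scene [552.60859894   0.         330.4136599 ] [ 0.19400805 -0.38676146  1.52569443] [1.10791963 0.21044992 1.11498518]
(388, 255) [0.5229 0.1169 0.091 ]
(375, 268) [0.551  0.0983 0.0701]
(256, 256) [ 0.5978 -0.1636  0.0425]
(430, 275) [0.5356 0.2132 0.0849]
```

```bash
python3 - <<'E'
from h import *
a=[cv2.imread(f'pics/{f}.png') for f in ['top_crop0','top_crop1','scene_crop0','scene_crop1']]
W=np.zeros((600,800,3),np.uint8)
for i,im in enumerate(a):
    s=min(400/im.shape[1],300/im.shape[0]);im=cv2.resize(im,None,fx=s,fy=s)
    r,c=divmod(i,2);W[r*300:r*300+im.shape[0],c*400:c*400+im.shape[1]]=im[:300,:400]
cv2.imwrite('pics/crops.png',W)
from bench import env
c=env.camera('wrist');print(c['tool_from_camera'].round(4),c['K'])
E
```

```text
[[-3.000e-04 -9.648e-01 -2.630e-01  6.910e-02]
 [ 1.000e+00 -2.000e-04 -2.000e-04  4.000e-04]
 [ 1.000e-04 -2.630e-01  9.648e-01 -1.352e-01]
 [ 0.000e+00  0.000e+00  0.000e+00  1.000e+00]] [[411.12296032   0.         315.41832245]
 [  0.         411.12296032 234.01951057]
 [  0.           0.           1.        ]]
```

View pics/crops.png

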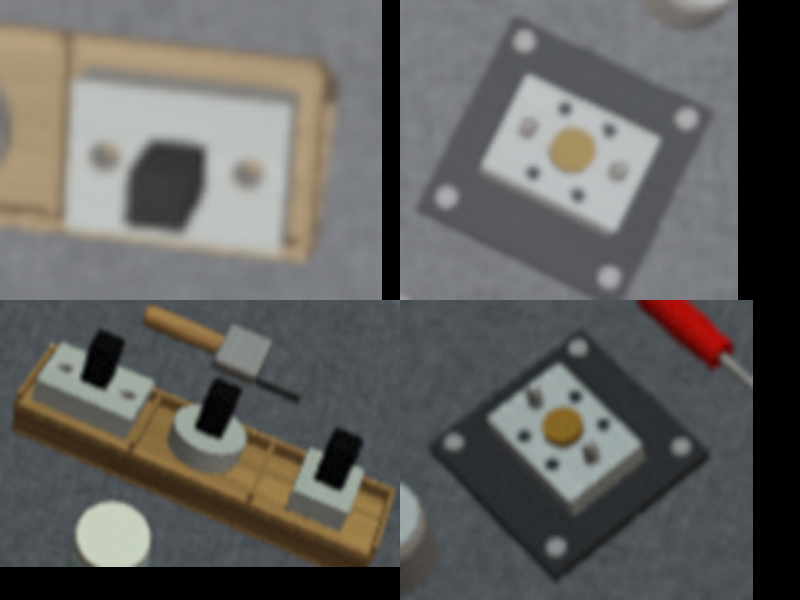

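```bash
cat >> h.py <<'E'
from scipy.spatial.transform import Rotation as Rn
def tgt(yaw,tilt=0):
    # tool x along own x; tool z down; tilt: rotates so handle axis leans to -x by tilt
    Rz=Rn.from_euler('z',yaw,degrees=True).as_matrix()
    t=np.radians(tilt);c,s=np.cos(t),np.sin(t)
    B=np.array([[c,0,-s],[0,1,0],[s,0,c]]) # block axes: x up slope, z leaning -x
    return Rz@B@np.diag([1,-1,-1.])
def delta(o,p,R):
    R0=o['ee_rot'];d=R0.T@(np.array(p)-o['position'])/0.3
    r=Rn.from_matrix(R0.T@R).as_rotvec()/np.pi
    n=np.linalg.norm(d)*.3/.0625; m=np.linalg.norm(r)*180/10.7
    print('delta',np.round(d,4),np.round(r,4),'rows>=',n.round(1),m.round(1))
def st(o): print('t',o['time_s'],'p',o['position'].round(4),'j',o['joints'].round(1),'F',o['contact_force'].round(1),'T',o['ft_torque'].round(2),'op',round(float(o['opening']),4))
E
python3 - <<'E'
from h import *
from bench import env
o=env.get_obs();st(o);delta(o,[0.588,-0.163,0.19],tgt(-25.6))
E
```

```text
t 1.15 p [ 0.2813 -0.6136  0.2497] j [-67.5  15.1  91.9   0.   73.   -2.1] F [-0.7 -0.9  0.1] T [-0.01 -0.01  0.  ] op 0.088
delta [ 1.5553 -0.9394  0.199 ] [-0.    -0.     0.279] rows>= 8.8 4.7
```

Call:
servo_tool(deltas="0.9 -0.54 0 0 0 0.14 1; 0.9 -0.54 0 0 0 0.279 1; 0.9 -0.54 0 0 0 0.279 1; 0.9 -0.54 0 0 0 0.279 1; 0.9 -0.54 0 0 0 0.279 1; 0.9 -0.54 0 0 0 0.279 1")

```text
time_s: 1.9
position: [0.461, -0.3507, 0.25]
ee_rot: [[0.904, -0.428, 0.001], [-0.428, -0.904, 0.0], [0.0, -0.001, -1.0]]
contact_force: [-0.7, -0.8, -0.5]
opening: 0.0878
```

```bash
python3 - <<'E'
from h import *
from bench import env
o=env.get_obs();st(o);delta(o,[0.588,-0.163,0.19],tgt(-25.6))
E
```

```text
t 1.9 p [ 0.461  -0.3507  0.25  ] j [-3.980e+01  4.800e+00  1.039e+02  1.000e-01  7.130e+01  7.560e+01] F [-0.7 -0.8 -0.5] T [ 0.1  -0.01  0.01] op 0.0878
delta [ 0.1146 -0.7465  0.2005] [-0.0002 -0.0001  0.0014] rows>= 3.8 0.0
```

Call:
servo_tool(deltas="0.115 -0.7465 0.1 0 0 0 1; 0.115 -0.7465 0.2 0 0 0 1; 0.115 -0.7465 0.2 0 0 0 1; 0.115 -0.7465 0.2 0 0 0 1; 0.115 -0.7465 0.2 0 0 0 1;0.115 -0.7465 0.2 0 0 0 1")

```text
time_s: 2.65
position: [0.5879, -0.1641, 0.1902]
ee_rot: [[0.904, -0.427, 0.0], [-0.427, -0.904, -0.0], [0.0, 0.0, -1.0]]
contact_force: [-0.1, -0.1, -0.3]
opening: 0.0881
```

```bash
cat >> h.py <<'E'
def wshot(env,name):
    o=env.get_obs();c=env.camera('wrist')
    cv2.imwrite(f'pics/{name}.png',c['img'][:,:,::-1])
    T=np.eye(4);T[:3,:3]=o['ee_rot'];T[:3,3]=o['position'];W=T@c['tool_from_camera']
    np.savez(name+'.npz',W=W,**c)
    return o,c,W
def wray(c,W,u,v,z):
    d=W[:3,:3]@np.linalg.inv(c['K'])@np.array([u,v,1.]);p=W[:3,3];return p+d*(z-p[2])/d[2]
def wproj(c,W,X):
    q=(np.array(X,float).reshape(-1,3)-W[:3,3])@W[:3,:3]@c['K'].T
    return q[:,:2]/q[:,2:]
E
python3 - <<'E'
from h import *
from bench import env
o,c,W=wshot(env,'w_stand');st(o)
for l in ['lower_face','stand']: print(l,[(np.round(d['xy'],1).tolist(),round(float(d['p']),2)) for d in env.pinpoint('wrist',l)])
P=cloud(c,W);print(P[240,320],P[150:400:50,320])
E
```

```text
t 2.65 p [ 0.5879 -0.1641  0.1902] j [-17.9  10.7 103.8  -0.   65.5  97.4] F [-0.1 -0.1 -0.3] T [0.08 0.01 0.01] op 0.0881
lower_face [([312.4, 211.1], 0.59)]
stand [([312.6, 197.2], 0.96)]
[ 0.57333599 -0.15981644  0.034524  ] [[ 6.30815564e-01 -1.87069585e-01  1.23386790e-02]
 [ 6.01818742e-01 -1.73087850e-01  4.30420365e-02]
 [ 5.59999769e-01 -1.53817510e-01  1.25524333e-02]
 [ 5.15675273e-01 -1.33157177e-01 -7.30029026e-05]
 [ 6.13673009e-01 -1.76081255e-01  2.58187091e-01]]
```

View pics/w_stand.png

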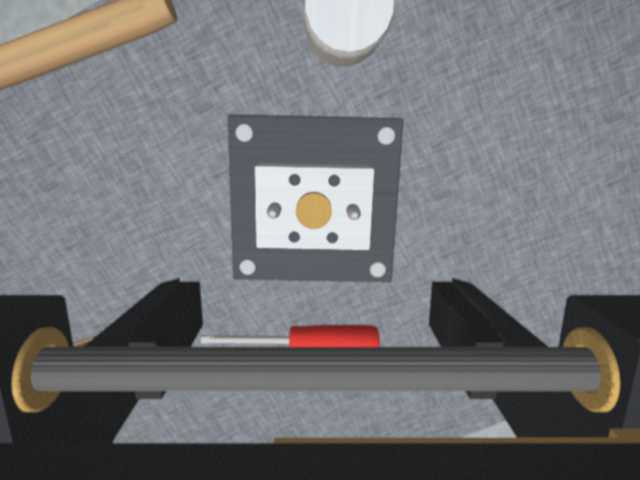

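The wrist view shows the stand squarely, with the face at (255-374, 166-249), the dowels at (274,211) and (353,212), and the ejector at (314,210). Next I'll fit the stand's pose.

```bash
cat >> h.py <<'E'
def standfit(c,W):
    im=c['img'];P=cloud(c,W)
    m=(im.min(-1)>150)&(abs(P[...,2]-0.034)<0.006)
    n,l,s,ce=cv2.connectedComponentsWithStats(m.astype(np.uint8));k=1+np.argmax(s[1:,4]);m=(l==k)
    cnt=max(cv2.findContours(m.astype(np.uint8),0,2)[0],key=len)[:,0]
    h=cv2.convexHull(cnt)[:,0]
    X=np.array([wray(c,W,u,v,0.034)[:2] for u,v in h])
    r=cv2.minAreaRect((X*1000).astype(np.float32))
    print('stand face rect',r,'z',np.nanmedian(P[m][:,2]))
    return r,m
E
python3 - <<'E'
from h import *
c=load('w_stand.npz');W=c['W']
r,m=standfit(c,W)
im=c['img'].astype(int)
# ejector
e=(im[...,0]-im[...,2]>60)&(im[...,0]>150);e[300:]=0;e[:150]=0
vs,us=np.nonzero(e[:,280:350]);us=us+280;print('ej px',us.mean(),vs.mean(),len(us),wray(c,W,us.mean(),vs.mean(),0.042))
g=c['img'][150:265,225:405,::-1];cv2.imwrite('pics/st_zoom.png',cv2.resize(g,None,fx=4,fy=4,interpolation=cv2.INTER_CUBIC))
# plate
P=cloud(c,W);p=(c['img'].max(-1)<100)&(abs(P[...,2]-.012)<.006);p[290:]=0
cnt=max(cv2.findContours(p.astype(np.uint8),0,2)[0],key=len)[:,0]
X=np.array([wray(c,W,u,v,0.012)[:2] for u,v in cnt]);print('plate',cv2.minAreaRect((X*1000).astype(np.float32)))
for l in (274,211),(353,212): pass
E
```

```text
stand face rect ((596.5311279296875, -165.48741149902344), (83.78251647949219, 60.374454498291016), 63.504337310791016) z 0.034292380693178776
ej px 313.3073073073073 210.4124124124124 999 [ 0.59693312 -0.16560622  0.042     ]
plate ((597.4686889648438, -165.92578125), (128.25392150878906, 127.09463500976562), 63.46766662597656)
```

View pics/st_zoom.png

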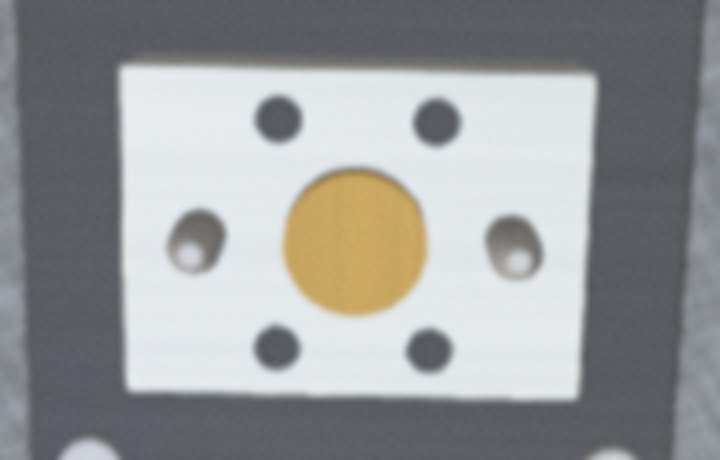

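```bash
python3 - <<'E'
from h import *
from bench import env
o=env.get_obs();delta(o,[0.472,0.122,0.186],tgt(-7,25))
E
```

```text
delta [-0.7592 -0.6973  0.0154] [ 0.0223  0.1372 -0.1008] rows>= 4.9 2.9
```

Call:
servo_tool(deltas="-0.759 -0.697 0 0.01 0.05 -0.04 1; -0.759 -0.697 0.015 0.022 0.137 -0.101 1;-0.759 -0.697 0.015 0.022 0.137 -0.101 1;-0.759 -0.697 0.015 0.022 0.137 -0.101 1;-0.759 -0.697 0.015 0.022 0.137 -0.101 1;-0.759 -0.697 0.015 0.022 0.137 -0.101 1;-0.759 -0.697 0.015 0.022 0.137 -0.101 1")

```text
time_s: 3.68
position: [0.4724, 0.1214, 0.1868]
ee_rot: [[0.899, -0.121, 0.42], [-0.11, -0.993, -0.052], [0.423, 0.001, -0.906]]
contact_force: [-0.3, 0.2, -0.3]
opening: 0.088
```

```bash
python3 - <<'E'
from h import *
from bench import env
o,c,W=wshot(env,'w_rack');st(o);print(o['ee_rot'].round(3))
for l in ['handle','upper_half','rack']: print(l,[(np.round(d['xy'],1).tolist(),round(float(d['p']),2)) for d in env.pinpoint('wrist',l)])
E
```

```text
t 3.675 p [0.4724 0.1214 0.1868] j [ 18.6 -16.2 133.2 -16.1  41.3 125.6] F [-0.3  0.2 -0.3] T [ 0.12  0.13 -0.07] op 0.088
[[ 0.899 -0.121  0.42 ]
 [-0.11  -0.993 -0.052]
 [ 0.423  0.001 -0.906]]
handle [([25.5, 26.9], 0.69), ([312.2, 240.9], 0.67), ([45.1, 230.1], 0.21)]
upper_half [([314.2, 223.6], 0.98), ([42.9, 67.2], 0.7)]
rack []
```

View pics/w_rack.png

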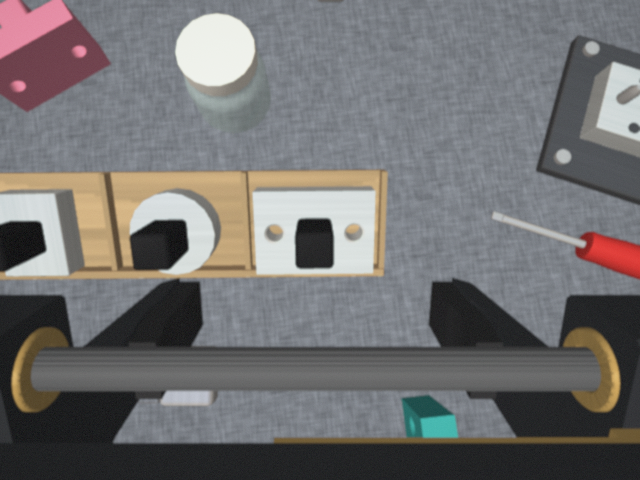

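The wrist view shows the two-hole block at (252-375, 188-275), with its handle top at (314,250) and holes at (275,232) and (352,231). Next I'll fit its pose.

```bash
cat > fit.py <<'E'
from h import *
c=load('w_rack.npz');W=c['W'];P=cloud(c,W);im=c['img']
m=(im.min(-1)>140);m[:180]=0;m[285:]=0;m[:,:248]=0;m[:,385:]=0
n,l,s,ce=cv2.connectedComponentsWithStats(m.astype(np.uint8));m=l==(1+np.argmax(s[1:,4]))
X=P[cv2.erode(m.astype(np.uint8),np.ones((5,5)))>0];X=X[~np.isnan(X).any(1)]
for _ in range(3):
    c0=X.mean(0);_,_,V=np.linalg.svd(X-c0);nn=V[2]*np.sign(V[2,2]);d=(X-c0)@nn;X=X[abs(d)<max(.0015,2*d.std())]
print('normal',nn,'tilt',np.degrees(np.arccos(nn[2])),'yaw',np.degrees(np.arctan2(-nn[1],-nn[0])),d.std(),len(X))
cnt=max(cv2.findContours(m.astype(np.uint8),0,2)[0],key=len)[:,0];h=cv2.convexHull(cnt)[:,0]
def hit(u,v,off=0):
    dd=W[:3,:3]@np.linalg.inv(c['K'])@np.array([u,v,1.]);p=W[:3,3];return p+dd*((c0+off*nn-p)@nn)/(dd@nn)
xa=np.cross([0,1,0],nn);xa/=np.linalg.norm(xa);ya=np.cross(nn,xa)
Q=np.array([[(hit(u,v)-c0)@xa,(hit(u,v)-c0)@ya] for u,v in h])
r=cv2.minAreaRect((Q*1000).astype(np.float32));print(r)
fc=c0+r[0][0]/1000*xa+r[0][1]/1000*ya;print('face centre',fc)
b=cv2.boxPoints(r);print(b)
e=[b[1]-b[0],b[2]-b[1]];e=max(e,key=np.linalg.norm);e=e*np.sign(e[1]);e/=np.linalg.norm(e)
by=e[0]*xa+e[1]*ya;bx=np.cross(by,nn);R=np.c_[bx,by,nn];print(R.round(4))
print('handle mid',fc+.021*nn,'underside',fc-.022*nn)
# check: handle top centre
print('handle top proj',wproj(c,W,fc+.042*nn),'holes',wproj(c,W,[fc+.028*by,fc-.028*by]))
tc=[wproj(c,W,fc+.042*nn+.012*(i*bx+j*by))[0].round(1) for i,j in((1,1),(1,-1),(-1,-1),(-1,1))];print(tc)
np.savez('blk.npz',fc=fc,R=R)
a=im[:,:,::-1].copy()
for q in tc: cv2.circle(a,tuple(int(round(t)) for t in q),1,(0,0,255),-1)
for i,j in((1,1),(1,-1),(-1,-1),(-1,1)): cv2.circle(a,tuple(int(round(t)) for t in wproj(c,W,fc+.03*i*bx+.042*j*by)[0]),1,(255,0,0),-1)
cv2.imwrite('pics/fit.png',cv2.resize(a[170:300,230:400],None,fx=4,fy=4))
T=R@np.diag([1,-1,-1.])
print('pads grasp TCP at z 45:',fc+.023*nn-.008*nn)
from bench import env
o=env.get_obs();
g=fc+.015*nn
delta(o,g+.07*nn,T);delta(o,g,T)
E
python3 fit.py
```

```text
normal [-0.42046387  0.04758498  0.9060606 ] tilt 25.03349148365751 yaw -6.456838186812272 0.0006335123889390798 6411
((-3.765951156616211, 0.45731353759765625), (85.56116485595703, 61.792724609375), 84.03813171386719)
face centre [0.52750478 0.11596021 0.05323468]
[[-38.938675 -38.88278 ]
 [ 22.519829 -45.300976]
 [ 31.406773  39.797405]
 [-30.051731  46.215603]]
[[ 9.001e-01  1.141e-01 -4.205e-01]
 [-1.037e-01  9.935e-01  4.760e-02]
 [ 4.231e-01  8.000e-04  9.061e-01]]
handle mid [0.51867504 0.11695949 0.07226195] underside [0.53675498 0.11491334 0.03330135]
handle top proj [[314.16927183 251.22002241]] holes [[274.21429461 233.3625499 ]
 [353.90083054 232.79698172]]
[array([293.9, 232.2]), array([334.1, 231.9]), array([333.9, 269.8]), array([294.7, 270.1])]
pads grasp TCP at z 45: [0.52119782 0.11667398 0.06682559]
delta [-0.0218 -0.0083  0.1957] [ 0.002   0.0004 -0.003 ] rows>= 0.9 0.1
delta [-0.0216 -0.0098  0.429 ] [ 0.002   0.0004 -0.003 ] rows>= 2.1 0.1
```

View pics/fit.png

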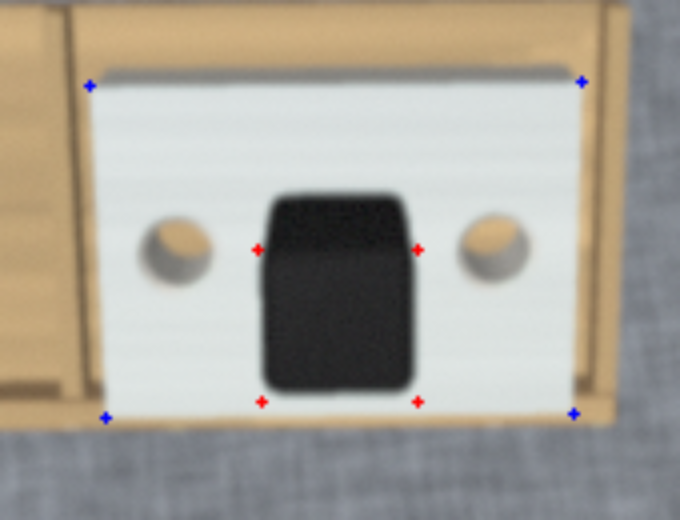

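Call:
servo_tool(deltas="-0.019 -0.01 0.12 0.002 0 -0.003 0.2; -0.019 -0.01 0.2 0.002 0 -0.003 0.2; -0.019 -0.01 0.2 0.002 0 -0.003 0.2; -0.019 -0.01 0.27 0.002 0 -0.003 0.2; -0.019 -0.01 0.34 0.002 0 -0.003 0.2; -0.019 -0.01 0.4 0.002 0 -0.003 0.2; -0.019 -0.01 0.428 0.002 0 -0.003 0.2; -0.019 -0.01 0.428 0.002 0 -0.003 0.2", squeeze=60)

```text
time_s: 4.88
position: [0.522, 0.1161, 0.0676]
ee_rot: [[0.901, -0.115, 0.419], [-0.105, -0.993, -0.048], [0.422, -0.0, -0.907]]
contact_force: [-1.1, 1.5, 0.1]
opening: 0.053
```

```bash
python3 - <<'E'
from h import *
from bench import env
o,c,W=wshot(env,'w_pre');st(o)
b=np.load('blk.npz');R=b['R'];print('tool in block frame (from underside)',R.T@(o['position']-b['fc'])*1000+[0,0,22])
print((R.T@o['ee_rot']).round(3))
E
```

```text
t 4.875 p [0.522  0.1161 0.0676] j [ 15.5   0.3 134.2 -23.   23.9 131.4] F [-1.1  1.5  0.1] T [0.04 0.18 0.02] op 0.053
tool in block frame (from underside) [ 1.12979026 -0.42866037 37.34146628]
[[ 1.    -0.001 -0.001]
 [-0.001 -1.    -0.001]
 [-0.001  0.001 -1.   ]]
```

View pics/w_pre.png

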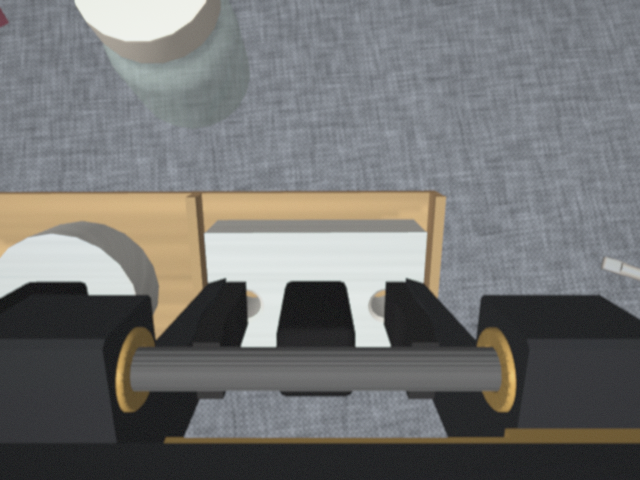

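Call:
servo_tool(deltas="0 0 0 0 0 0 -0.2; 0 0 0 0 0 0 -1; 0 0 0 0 0 0 -1; 0 0 0 0 0 0 -1; 0 0 0 0 0 0 -1; 0 0 0 0 0 0 -1", squeeze=60)

```text
time_s: 5.68
position: [0.5222, 0.1164, 0.0684]
ee_rot: [[0.9, -0.115, 0.42], [-0.104, -0.993, -0.048], [0.423, -0.001, -0.906]]
contact_force: [-4.5, 0.3, 7.1]
opening: 0.0236
```

Call:
servo_tool(deltas="0 0 -0.02 0 0 0 -1; 0 0 -0.06 0 0 0 -1; 0 0 -0.12 0 0 0 -1; 0 0 -0.2 0 0 0 -1; 0 0 -0.28 0 0 0 -1; 0 0 -0.36 0 0 0 -1; 0 0 -0.36 0 0 0 -1")

```text
time_s: 6.55
position: [0.4766, 0.122, 0.1678]
ee_rot: [[0.899, -0.114, 0.422], [-0.105, -0.993, -0.047], [0.425, -0.002, -0.905]]
contact_force: [-0.4, -0.4, -4.1]
opening: 0.0236
```

```bash
python3 - <<'E'
from h import *
from bench import env
o,c,W=wshot(env,'w_held');st(o)
delta(o,[0.5966,-0.1655,0.20],tgt(-26.5))
E
```

```text
t 6.55 p [0.4766 0.122  0.1678] j [ 18.2 -14.4 134.1 -16.5  38.4 125.8] F [-0.4 -0.4 -4.1] T [ 0.13  0.46 -0.02] op 0.0236
delta [0.5054 0.9061 0.1164] [-0.025  -0.1381  0.1088] rows>= 5.0 3.0
```

View pics/w_held.png

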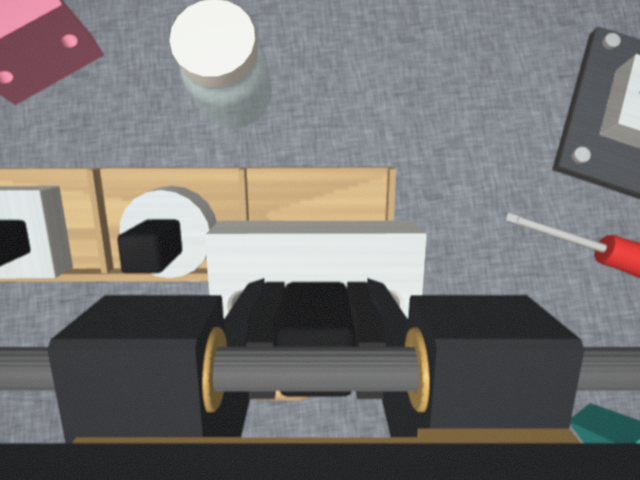

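The block is held (about 4 N) and the other two halves are still in place. Now I'll stand it upright and carry it over the stand.

Call:
servo_tool(deltas="0.505 0.906 0.116 -0.008 -0.046 0.036 -1; 0.505 0.906 0.116 -0.016 -0.092 0.072 -1; 0.505 0.906 0.116 -0.025 -0.138 0.109 -1; 0.505 0.906 0.116 -0.025 -0.138 0.109 -1; 0.505 0.906 0.116 -0.025 -0.138 0.109 -1; 0.505 0.906 0.116 -0.025 -0.138 0.109 -1; 0.505 0.906 0.116 -0.025 -0.138 0.109 -1; 0.505 0.906 0.116 -0.025 -0.138 0.109 -1")

```text
time_s: 7.6
position: [0.5951, -0.1643, 0.1975]
ee_rot: [[0.895, -0.446, -0.004], [-0.446, -0.895, 0.0], [-0.004, 0.001, -1.0]]
contact_force: [0.2, 0.6, -4.0]
opening: 0.0236
```

```bash
cat > held.py <<'E'
from h import *
import sys
def held(c):
    T=c['tool_from_camera'];P=cloud(c,T)  # tool frame
    im=c['img'];m=(im.min(-1)>130)&(P[...,2]<0.06)&(abs(P[...,1])<.06)
    m[:150]=0;m[340:]=0
    n,l,s,ce=cv2.connectedComponentsWithStats(m.astype(np.uint8));m=l==(1+np.argmax(s[1:,4]))
    return m,P
if __name__=='__main__':
    from bench import env
    o,c,W=wshot(env,sys.argv[1]);st(o);print(o['ee_rot'].round(4))
    m,P=held(c);X=P[cv2.erode(m.astype(np.uint8),np.ones((3,3)))>0];X=X[~np.isnan(X).any(1)]
    zz=np.median(X[:,2]);X=X[abs(X[:,2]-zz)<.006]
    A=np.c_[X[:,:2],np.ones(len(X))];k=np.linalg.lstsq(A,X[:,2],rcond=None)[0]
    for _ in range(3):
        r=X[:,2]-A@k;g=abs(r)<.0015;k=np.linalg.lstsq(A[g],X[g,2],rcond=None)[0]
    print('n',len(X),'plane z=ax+by+c',k.round(4),'deg',np.degrees(k[:2]).round(2),'res',r[g].std())
    for a in ('handle','upper_half'): print(a,[(np.round(d['xy'],1).tolist(),round(float(d['p']),2)) for d in env.pinpoint('wrist',a)])
    delta(o,[0.5966,-0.1655,0.10],tgt(-26.5))
E
python3 held.py w_above
```

```text
t 7.6 p [ 0.5951 -0.1643  0.1975] j [-17.7  11.2 102.3  -0.   66.7  98.8] F [ 0.2  0.6 -4. ] T [ 0.07  0.03 -0.01] op 0.0236
[[ 8.951e-01 -4.459e-01 -3.800e-03]
 [-4.459e-01 -8.951e-01  4.000e-04]
 [-3.600e-03  1.300e-03 -1.000e+00]]
n 11060 plane z=ax+by+c [-0.0019  0.0006  0.0155] deg [-0.11  0.03] res 0.0005759901054003231
handle [([312.3, 333.0], 0.88)]
upper_half [([315.2, 280.9], 0.65)]
delta [0.0075 0.0009 0.3249] [0.0004 0.0011 0.0001] rows>= 1.6 0.0
```

View pics/w_above.png

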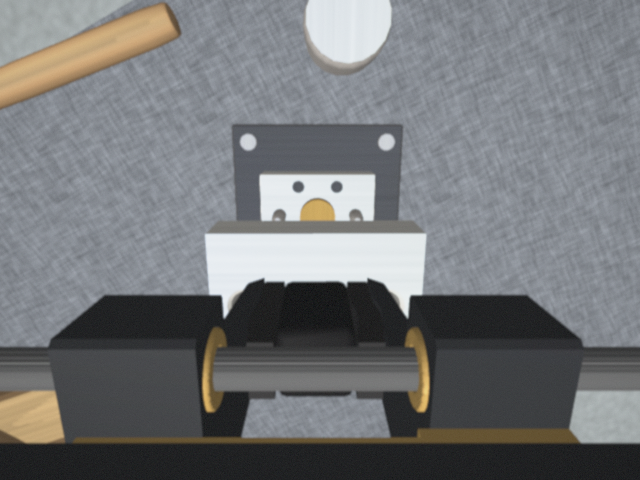

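```bash
python3 - <<'E'
from h import *
from held import held
c=load('w_above.npz');m,P=held(c);T=c['tool_from_camera']
a=c['img'][205:300,190:440,::-1];cv2.imwrite('pics/ab_zoom.png',cv2.resize(a,None,fx=3.2,fy=3.2,interpolation=cv2.INTER_CUBIC))
def tp(u,v,z=.0155):
    d=T[:3,:3]@np.linalg.inv(c['K'])@np.array([u,v,1.]);p=T[:3,3];return p+d*(z-p[2])/d[2]
g=cv2.GaussianBlur(cv2.cvtColor(c['img'],cv2.COLOR_RGB2GRAY),(0,0),1).astype(float)
# back edge: subpixel max gradient per column
us=np.arange(225,410,8);vv=[]
for u in us:
    d=np.diff(g[226:242,u]);vv.append(226.5+np.argmax(d))
print(vv)
E=np.array([tp(u,v) for u,v in zip(us,vv)]);k=np.polyfit(E[:,1],E[:,0],1);print('far edge x',np.median(E[:,0]),'slope deg',np.degrees(k[0]))
L=[];Rr=[]
for v in range(240,290,5):
    d=np.diff(g[v,195:225]);L.append(tp(195.5+np.argmax(d),v)); d=np.diff(g[v,410:440]);Rr.append(tp(410.5+np.argmin(d),v))
L=np.array(L);Rr=np.array(Rr);print('L y',L[:,1].round(4),'R y',Rr[:,1].round(4),'mid',(np.median(L[:,1])+np.median(Rr[:,1]))/2,'w',np.median(Rr[:,1])-np.median(L[:,1]))
E
```

```text
[np.float64(233.5), np.float64(233.5), np.float64(233.5), np.float64(233.5), np.float64(233.5), np.float64(233.5), np.float64(233.5), np.float64(233.5), np.float64(233.5), np.float64(233.5), np.float64(233.5), np.float64(232.5), np.float64(232.5), np.float64(232.5), np.float64(232.5), np.float64(232.5), np.float64(232.5), np.float64(232.5), np.float64(232.5), np.float64(232.5), np.float64(232.5), np.float64(232.5), np.float64(232.5), np.float64(232.5)]
far edge x 0.02828327671557631 slope deg 0.44641066802861595
L y [-0.0433 -0.0431 -0.0432 -0.0434 -0.0431 -0.0433 -0.0434 -0.0432 -0.0433
 -0.0435] R y [0.041  0.0411 0.0409 0.041  0.0411 0.0409 0.041  0.0412 0.0409 0.0411] mid -0.0011355961280427596 w 0.08430271692341534
```

View pics/ab_zoom.png

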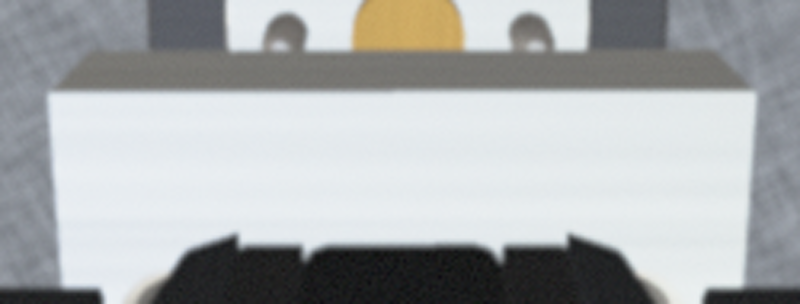

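```bash
python3 - <<'E'
from h import *
from bench import env
o=env.get_obs();delta(o,[0.5978,-0.1673,0.095],tgt(-26.5))
E
```

```text
delta [0.0112 0.0052 0.3454] [0.0004 0.0005 0.0003] rows>= 1.7 0.0
```

Call:
servo_tool(deltas="0.011 0.005 0.1 0 0.0008 0 -1; 0.011 0.005 0.2 0 0.0008 0 -1; 0.011 0.005 0.28 0 0.0008 0 -1; 0.011 0.005 0.34 0 0.0008 0 -1; 0.011 0.005 0.345 0 0.0008 0 -1; 0.011 0.005 0.345 0 0.0008 0 -1")

```text
time_s: 8.5
position: [0.5984, -0.1672, 0.0959]
ee_rot: [[0.895, -0.445, 0.002], [-0.445, -0.895, -0.002], [0.002, 0.001, -1.0]]
contact_force: [-0.5, -0.3, -3.5]
opening: 0.0234
```

```bash
python3 - <<'E'
from h import *
from bench import env
o=env.get_obs();st(o);print(o['ee_rot'].round(4));delta(o,[0.5978,-0.1673,0.085],tgt(-26.5))
c=env.camera('scene');a=c['img'][190:330,180:340,::-1];cv2.imwrite('pics/sc2.png',cv2.resize(a,None,fx=4,fy=4,interpolation=cv2.INTER_CUBIC))
wshot(env,'w_low')
E
```

```text
t 8.5 p [ 0.5984 -0.1672  0.0959] j [-1.790e+01  1.710e+01  1.067e+02 -1.000e-01  5.610e+01  9.860e+01] F [-0.5 -0.3 -3.5] T [0.1  0.01 0.03] op 0.0234
[[ 0.8955 -0.4451  0.0017]
 [-0.4451 -0.8955 -0.002 ]
 [ 0.0024  0.0011 -1.    ]]
delta [-0.0019  0.0012  0.0365] [ 0.0003 -0.0008  0.0004] rows>= 0.2 0.0
```

View pics/sc2.png

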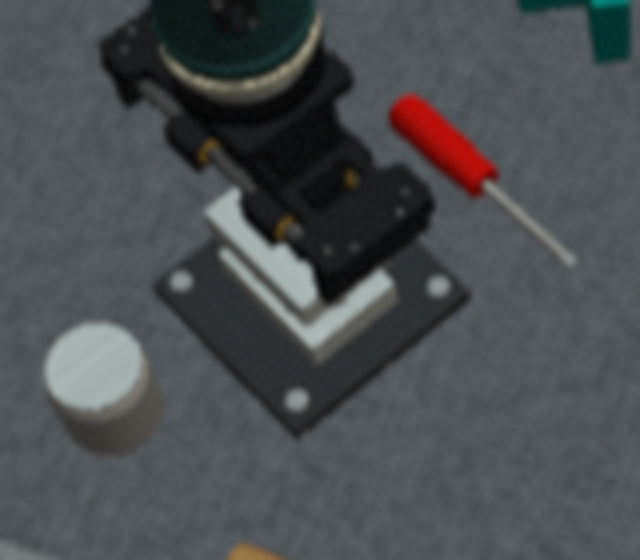

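View pics/w_low.png

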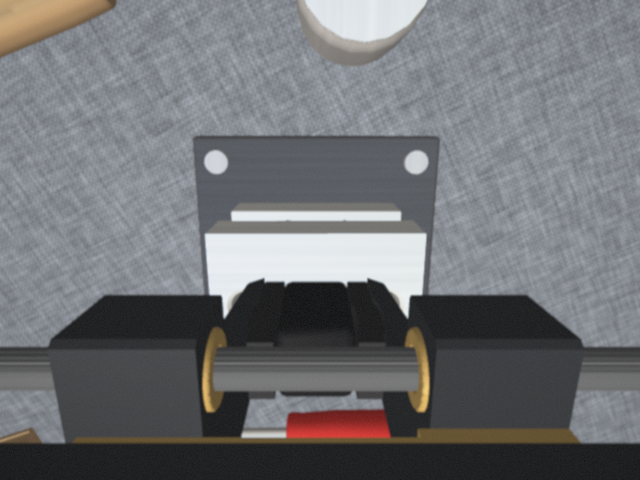

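```bash
python3 - <<'E'
from h import *
c=load('w_low.npz');T=c['tool_from_camera']
def tp(u,v,z):
    d=T[:3,:3]@np.linalg.inv(c['K'])@np.array([u,v,1.]);p=T[:3,3];return p+d*(z-p[2])/d[2]
g=cv2.GaussianBlur(cv2.cvtColor(c['img'],cv2.COLOR_RGB2GRAY),(0,0),1).astype(float)
def pk(d,i):
    k=np.argmax(d); 
    if 0<k<len(d)-1: s=(d[k-1]-d[k+1])/(2*(d[k-1]-2*d[k]+d[k+1])) 
    else: s=0
    return i+.5+k+s
for nm,z,us,(v0,v1),vs,(a,b),(e,f) in [('block',.0155,range(225,410,8),(226,242),range(240,275,4),(195,225),(410,440)),('lower',.0959-.034,range(240,280,4),(203,218),range(213,219,1),(222,242),(392,412))]:
    E=np.array([tp(u,pk(np.diff(g[v0:v1,u]),v0),z) for u in list(us)+([] if nm=='block' else list(range(355,396,4)))])
    L=np.array([tp(pk(np.diff(g[v,a:b]),a),v,z) for v in vs]);R=np.array([tp(pk(-np.diff(g[v,e:f]),e),v,z) for v in vs])
    print(nm,'farx',np.median(E[:,0]).round(5),'slope',np.degrees(np.polyfit(E[:,1],E[:,0],1)[0]).round(2),'L',np.median(L[:,1]).round(5),'R',np.median(R[:,1]).round(5),'mid',(np.median(L[:,1])+np.median(R[:,1])).round(5)/2)
E
```

```text
block farx 0.02808 slope 0.15 L -0.04327 R 0.04108 mid -0.001095
lower farx 0.02686 slope -0.08 L -0.04259 R 0.0408 mid -0.00089
```

Call:
servo_tool(deltas="-0.003 0.001 0 0 -0.0008 0 -1; -0.003 0.001 0.015 0 -0.0008 0 -1; -0.003 0.001 0.03 0 -0.0008 0 -1; -0.003 0.001 0.04 0 -0.0008 0 -1; -0.003 0.001 0.04 0 -0.0008 0 -1")

```text
time_s: 9.22
position: [0.5975, -0.1673, 0.0839]
ee_rot: [[0.895, -0.445, -0.001], [-0.445, -0.895, -0.001], [-0.0, 0.001, -1.0]]
contact_force: [-1.2, -0.7, -3.8]
opening: 0.0232
```

No contact force with the underside below the dowel tips, so the holes are engaged. Continuing down.

Call:
servo_tool(deltas="0 0 0.008 0 0 0 -1; 0 0 0.016 0 0 0 -1; 0 0 0.022 0 0 0 -1; 0 0 0.022 0 0 0 -1")

```text
time_s: 9.72
position: [0.5976, -0.1673, 0.0779]
ee_rot: [[0.895, -0.445, -0.0], [-0.445, -0.895, -0.001], [0.0, 0.001, -1.0]]
contact_force: [-2.3, 1.2, 2.4]
opening: 0.0236
```

Call:
servo_tool(deltas="0 0 0.007 0 0 0 -1; 0 0 0.013 0 0 0 -1; 0 0 0.018 0 0 0 -1; 0 0 0.018 0 0 0 -1; 0 0 0.018 0 0 0 -1")

```text
time_s: 10.35
position: [0.5977, -0.1673, 0.0731]
ee_rot: [[0.895, -0.445, -0.0], [-0.445, -0.895, -0.001], [0.0, 0.001, -1.0]]
contact_force: [-3.7, 1.1, 6.1]
opening: 0.0236
```

```bash
python3 held.py w_c1|head -6
```

```text
t 10.35 p [ 0.5977 -0.1673  0.0731] j [-1.790e+01  1.860e+01  1.075e+02 -1.000e-01  5.390e+01  9.860e+01] F [-3.7  1.1  6.1] T [0.31 0.8  0.  ] op 0.0236
[[ 8.954e-01 -4.453e-01 -3.000e-04]
 [-4.453e-01 -8.954e-01 -1.000e-03]
 [ 2.000e-04  1.000e-03 -1.000e+00]]
n 10958 plane z=ax+by+c [0.0004 0.0002 0.0155] deg [0.02 0.01] res 0.0005772878303792517
handle [([313.2, 331.9], 0.91)]
```

Call:
servo_tool(deltas="-0.002 0 0.003 0 0 0 -1; -0.002 0 0.006 0 0 0 -1; -0.002 0 0.008 0 0 0 -1; -0.002 0 0.008 0 0 0 -1")

```text
time_s: 11.0
position: [0.5977, -0.1673, 0.0718]
ee_rot: [[0.895, -0.445, 0.001], [-0.445, -0.895, -0.002], [0.001, 0.001, -1.0]]
contact_force: [-4.0, 1.0, 7.9]
opening: 0.0238
```

Call:
servo_tool(deltas="0 0 0.004 0 0 0 -1; 0 0 0.008 0 0 0 -1; 0 0 0.012 0 0 0 -1; 0 0 0.012 0 0 0 -1")

```text
time_s: 11.5
position: [0.5977, -0.1674, 0.0716]
ee_rot: [[0.895, -0.445, 0.0], [-0.445, -0.895, -0.001], [0.001, 0.001, -1.0]]
contact_force: [-11.7, 3.2, 21.8]
opening: 0.0233
```

```bash
python3 held.py w_c2|head -5; python3 - <<'E'
from h import *
from bench import env
c=env.camera('scene');a=c['img'][190:330,180:340,::-1];cv2.imwrite('pics/sc3.png',cv2.resize(a,None,fx=4,fy=4,interpolation=cv2.INTER_CUBIC))
t=env.camera('top');cv2.imwrite('pics/top3.png',t['img'][:,:,::-1])
c=load('w_c2.npz');cv2.imwrite('pics/w_c2z.png',cv2.resize(c['img'][190:300,180:450,::-1],None,fx=2.9,fy=2.9,interpolation=cv2.INTER_CUBIC))
st(env.get_obs())
E
```

```text
t 11.5 p [ 0.5977 -0.1674  0.0716] j [-1.790e+01  1.870e+01  1.075e+02 -1.000e-01  5.370e+01  9.860e+01] F [-11.7   3.2  21.8] T [ 0.66  1.9  -0.01] op 0.0233
[[ 8.954e-01 -4.452e-01  4.000e-04]
 [-4.452e-01 -8.954e-01 -1.500e-03]
 [ 1.100e-03  1.100e-03 -1.000e+00]]
n 11016 plane z=ax+by+c [0.0018 0.001  0.0154] deg [0.11 0.06] res 0.0005755597712480839
t 11.75 p [ 0.5977 -0.1673  0.0716] j [-1.790e+01  1.870e+01  1.076e+02 -1.000e-01  5.370e+01  9.860e+01] F [-11.3   3.5  21.7] T [ 0.68  1.9  -0.01] op 0.0238
```

View pics/sc3.png

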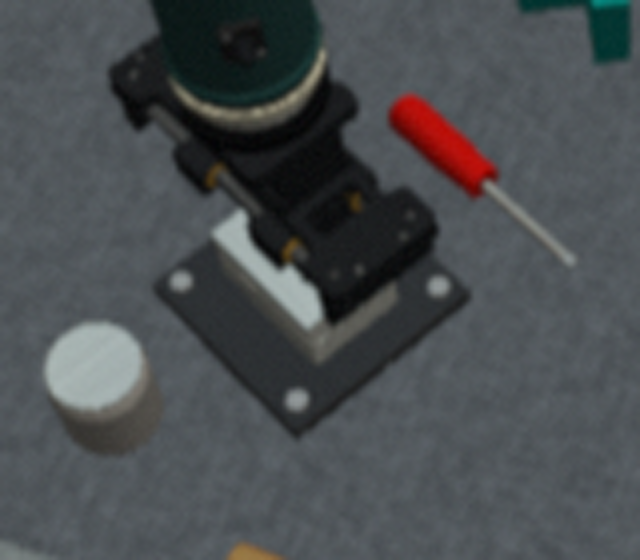

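View pics/w_c2z.png

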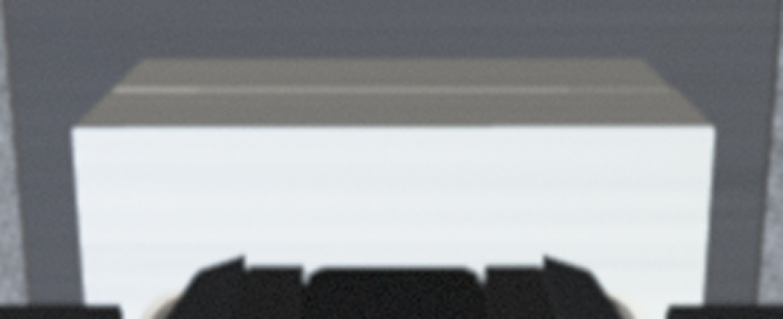

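View pics/top3.png

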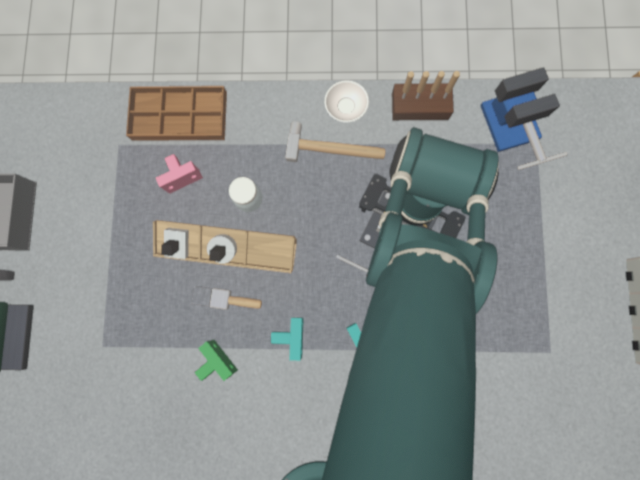

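The wrist zoom shows the block seated. A thin bright line between the halves fits a sub-millimetre step of the lower face at the edge. I'll ease the sideways load a little while keeping the press.

Call:
servo_tool(deltas="-0.004 0 0.013 0 0 0 -1; -0.004 0 0.014 0 0 0 -1; -0.004 0 0.014 0 0 0 -1; -0.004 0 0.014 0 0 0 -1")

```text
time_s: 12.25
position: [0.5976, -0.1673, 0.0716]
ee_rot: [[0.895, -0.445, 0.002], [-0.445, -0.895, -0.002], [0.003, 0.001, -1.0]]
contact_force: [-10.5, 1.8, 23.4]
opening: 0.0235
```

```bash
python3 held.py w_c3|head -5; python3 - <<'E'
from h import *
c=load('w_c3.npz');cv2.imwrite('pics/w_c3z.png',cv2.resize(c['img'][190:300,180:450,::-1],None,fx=2.9,fy=2.9,interpolation=cv2.INTER_CUBIC))
E
```

```text
t 12.25 p [ 0.5976 -0.1673  0.0716] j [-1.790e+01  1.860e+01  1.077e+02 -1.000e-01  5.350e+01  9.860e+01] F [-10.5   1.8  23.4] T [0.52 1.75 0.03] op 0.0235
[[ 0.8954 -0.4452  0.0024]
 [-0.4452 -0.8954 -0.0024]
 [ 0.0033  0.0011 -1.    ]]
n 11028 plane z=ax+by+c [0.002  0.0012 0.0154] deg [0.12 0.07] res 0.0005704738557652512
```

View pics/w_c3z.png

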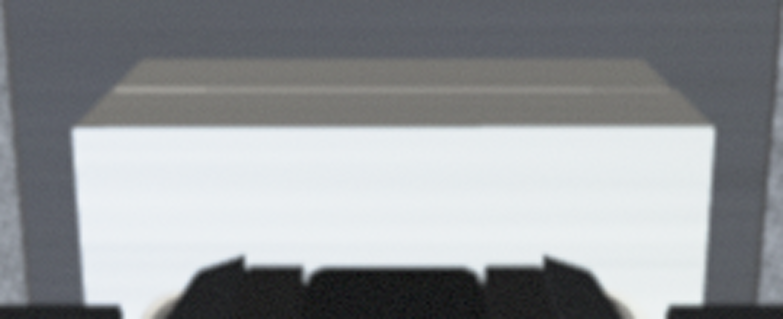

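Call:
servo_tool(deltas="-0.003 0 0.014 0 -0.002 0 -1; -0.003 0 0.014 0 -0.002 0 -1; -0.003 0 0.014 0 -0.002 0 -1; -0.003 0 0.014 0 -0.002 0 -1")

```text
time_s: 12.9
position: [0.5977, -0.1673, 0.0716]
ee_rot: [[0.895, -0.445, -0.001], [-0.445, -0.895, -0.0], [-0.001, 0.001, -1.0]]
contact_force: [-11.3, 2.6, 24.5]
opening: 0.0231
```

```bash
python3 held.py w_c4|head -5
```

```text
t 12.9 p [ 0.5977 -0.1673  0.0716] j [-1.790e+01  1.880e+01  1.075e+02 -1.000e-01  5.390e+01  9.860e+01] F [-11.3   2.6  24.5] T [0.52 1.74 0.  ] op 0.0231
[[ 8.955e-01 -4.451e-01 -1.500e-03]
 [-4.451e-01 -8.955e-01 -4.000e-04]
 [-1.200e-03  1.000e-03 -1.000e+00]]
n 10985 plane z=ax+by+c [-0.0024  0.0011  0.0154] deg [-0.14  0.07] res 0.000577496518650705
```

The block's world tilt stays the same when the tool is rocked, so it is seated flat against the lower face. Handing in.

```bash
python3 - <<'E'
from h import *
from bench import env
st(env.get_obs());print(env.sign_off());st(env.get_obs())
E
```

```text
t 13.05 p [ 0.5977 -0.1673  0.0716] j [-1.790e+01  1.880e+01  1.075e+02 -1.000e-01  5.390e+01  9.860e+01] F [-11.4   2.4  22.9] T [ 0.48  1.75 -0.01] op 0.0235
the job is handed in; nothing more can be done
None
the job is handed in; nothing more can be done
```

I took the two-hole mould half out of the rack by its handle, stood it upright and lowered it onto the dowels. It is pressed shut with a 60 N grip and I have not let go. I handed the job in at 13 s.

**What the last checks showed:**
- **Closure:** the tool stopped at 71.6 mm, against about 71.5 mm expected for a closed mould. The net upward force rose to about 12 N, the flush ejector force, and then climbed sharply to about 27 N with almost no further travel.
- **Seating:** rocking the tool slightly did not change the block's tilt, so it is seated flat on the lower face.
- **Surroundings:** the top view, taken while pressed but just before two last small adjustments to the press, showed the round and narrow halves still in their lanes. Nothing else visible had moved, though the arm hid part of the bench near the stand.

**What was not clean:**
- **Sideways force:** a steady 11–12 N sideways force remained, and two small attempts did not remove it. It is probably friction at the face or the arm flexing.
- **Bright line at the joint:** the wrist picture shows a thin bright line where the halves meet. I read it as a sideways offset of less than a millimetre, within the play of the holes on the dowels, rather than a gap, but I did not confirm that separately.

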